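# Shift the feed gearbox to the slot marked by the index screw

### The arm

A 6-joint arm with a two-finger parallel gripper is mounted at the origin on the work surface. World frame = base frame: x ahead of the robot, y to its left, z up, the work surface at z = 0. Lengths are in m, angles in rad, forces in N, time in s.
With the tool pointing down it reaches from about 0.3 to 0.775 m from the base axis. Payload 14.6 kg.
Tool frame: the origin (TCP) lies between the finger pads; the fingertips stand 22 mm ahead of it and the grasp point (between the pads) lies 3 mm ahead of it; z points along the fingers, y is the line along which they close (so a half turn about z gives the same grasp; the last joint's range is limited). The gripper opens to 85 mm and grips with 20 to 120 N. Pads are 22 mm wide; open, the fingers measure 114 mm over their backs; the gripper's body (76 mm by 85 mm) begins 54 mm behind the grasp point. The pads swing forward as they close: fully open they stand 13 mm farther back than shut.
Start: joints at [-1.292, 0.3, 1.521, -0, 1.321, -0.067], TCP at [0.186, -0.517, 0.253] pointing down, gripper open.
Joint ranges: [-3.03, 3.03], [-0.79, 2.21], [0.23, 2.52], [-1.04, 4.18], [0, 3.07], [-2.55, 2.55]. Speed limits (rad/s): [2.22, 2.22, 2.57, 3.14, 3.14, 3.14].

### API

Orientations are given as a unit quaternion [w, x, y, z].
In Python, from rig import state, capture, camera_info, close_job, recognise, mark_of gives the robot as it stands.
- The arm moves only by the shell command python3 -m creep 'ROWS' [OPENING] [FORCE]. ROWS is JSON, a list of rows, each an object of numbers: "tx", "ty", "tz": the shift along the tool's x, y, z in mm; "wx", "wy", "wz": the turn, a rotation vector about the tool's x, y, z in rad. In form: [{"tx": .., "ty": .., "tz": .., "wx": .., "wy": .., "wz": ..}, ...]. A call has 1 to 20 rows; each row is the pose to reach, as a shift and turn from the pose commanded when the call began, along the tool's axes at that moment; what a row does not reach only later rows make up. A row lasts 1/12 s, in which the tool goes at most 41.7 mm and 7.16 degrees, less where a joint would pass 70% of its speed; a pose out of reach is approached as far as the arm can. A call with a gripper value outside its range is refused whole. OPENING is the finger opening in mm, from 0 to 85.4, set as the call begins (- or left out, the last holds). The fingers move at their own pace and stop on an object; FORCE is the grip in N (left out, the last holds). Time passes only in rows, so rows that repeat a pose let the fingers close. It gives the time, the measured TCP pose, the force, the opening and the grip force at its end, in the units of the state.
- state(): the state, without advancing time (a new reading comes with each control period).
- capture(name): name is "scene" or "top" or "wrist"; returns the picture (384x512x3 uint8, red, green, blue); there is no depth.
- camera_info(name): a dict with "intrinsics" (3x3 intrinsics, pixels), "xyz" and "rotation" of the camera in the world; the wrist camera has in their place "tool_from_camera" (4x4, takes a point from camera to tool coordinates, whose origin is the TCP and whose axes are the flange's). Camera axes: x right, y up, looking along -z (the intrinsics and any distortion apply to the point x, -y, -z); pixel columns grow to the right and rows downward; lengths in m; the calibration is good to about 2 mm. The wrist camera is an equidistant fisheye: a pixel r from the principal point sees the ray r / f radians off the axis. A picture is of the moment at which its call begins: read the wrist's pose just before it. camera_info takes no time and is no camera call.
- close_job(): hands the job in; it is judged then, once.
Trained networks look in the newest picture that a camera, given by its name, has taken for a name from the list of things; names that differ only in an ending like _2 or _b are one class to them, and where a whole thing is asked for, a point or a joint stands for the part that bears it (a point fixed in the world has none). Each returns a list of dicts, best first, with "conf" (0 to 1); they miss things now and then, are a little off and sometimes report something else, mostly with a low value. They report only what shows in the picture. A call takes as long as a camera call.
- recognise(camera, name): "position" ([x, y, z] in m, in world coordinates, good to about 4 mm: the middle of the surface that is visible of it).
- mark_of(camera, name): "position" ([x, y, z] in m, in world coordinates, good to about 4 mm: a listed point, or the origin of a listed thing).
The state is a dict: "time": time; "joint_positions": joint angles; "joint_velocities": joint speeds; "joint_torque": joint torques, N m; "tool_pos": TCP position; "orientation": TCP orientation; "wrist_force": force on the tool from outside, world axes, zero at the start; "wrist_torque": the same for the moment, N m; "gripper_width": finger opening in m; "grip_force": force on a finger pad.
Only numpy, scipy, OpenCV 4.12 (cv2) and the standard library are available. Lean on these libraries where they do the work, as an engineer would, in place of code of your own. Each camera call takes 0.05 s, during which the arm holds its last target. There are 200 camera calls.

### The job

On the feed gearbox, find the tall index screw that marks one of the four outer slots of the shift gate, and push the shift lever through the gate into that slot until it is fully home. Only push the lever's knob sideways with the fingers, without forcing it and without pulling its knob up, and leave it standing there. Leave everything else on the bench and on the gearbox where it is.

Things in the scene. Friction and masses are not known exactly. Their poses are not given: they have to be found in the camera images.
- gearbox: Grey cast feed gearbox fixed to the bench, 240 (x) x 260 (y) mm, casting 118 mm high, bright steel gate plate on top (160 x 220 mm, upper face 130 mm above the bench). Origin: centre of its underside; x points away from the robot, y left, z up (yaw within 0.35 rad of the world's). The lever's pivot is inside it, on its z axis, 7 mm above the bench.
- gate (a point): Centre of the gate, on the plate's upper face; axes as the gearbox. Three straight slots along x at y = -34.5, 0, +34.5 mm, reaching to x = +-45 mm, are joined midway by a cross channel along y at x = 0. All are 16 mm wide, channel corners rounded (6 mm). The 10 mm stem passes from slot to slot only through the channel. It starts anywhere along the middle slot.
- index_screw: Steel thumb screw standing upright on the gate plate, 28 mm across, 26 mm high, fixed. It stands at the end of one outer slot, the slot wanted (gearbox x = +-64, y = +-34.5 mm); flat blank plugs (discs 12 mm across, 3 mm high) mark the other three outer slots. Origin: centre of its underside, 130 mm above the bench.
- lever (a joint): Tilt b of the shift lever along the slots, rad: 0 in the cross channel, positive leaning to the gearbox's +x, stops at -0.30 and +0.30 (slot ends). Stem direction from the pivot, in the gearbox's frame: (sin b, sin a cos b, cos a cos b), a being yoke. Friction holds the lever where it is left; about 3 N sideways at the knob moves it.
- yoke (a joint): Tilt a of the shift lever across the gate, rad: 0 in the middle slot, positive leaning to the gearbox's +y, stops at -0.28 and +0.28 (the outer slots). Same pivot and friction as lever.
- knob (a joint): How far the knob is pulled up along the stem, m: 0 at rest, held down by a spring that gives way above about 15 N, at most 0.012. It is to stay down.
- knob_centre (a point): Centre of the lever's black plastic knob, an upright drum 30 mm across and 45 mm long with slightly tapered ends, at the stem's end. It lies 212 mm from the pivot along the stem (219 mm above the bench with the lever upright, the knob's top then at 242 mm). The stem below is 10 mm thick. z points along the stem.
- nut: Bystander, loose: a plain round steel nut, 28 mm across, 16 mm high, lying loose on a corner of the gearbox's top. Origin: centre of its underside.
- collet_chuck: Bystander, loose: a stepped steel chuck standing upright, 50 mm across, 100 mm high. Origin: centre of its underside.
- oil_bottle: Bystander, loose: a white plastic oil bottle with black cap, 52 mm across, 130 mm high. Origin: centre of its underside.
- parallel: Bystander, loose: a ground steel bar 150 x 20 x 30 mm lying along the robot-side edge of the casting's top, beside the gate plate. Origin: centre of its underside.
- spanner: Bystander, loose: a steel spanner 180 mm long lying flat. Origin: its middle, at the underside.
- face_mill: Bystander, loose: a dark stepped milling cutter, 64 mm across, 45 mm high. Origin: centre of its underside.
- swarf_tray: Bystander, loose: an open dark sheet-steel tray 90 x 120 x 30 mm. Origin: centre of its underside.

How it is judged:
By the outcome, as a careful person would: the job done as asked, in the order asked, and still so for the second after the job is handed in, with the robot touching nothing.
It also fails if it takes over 64 s, if anything falls off the work surface, if the arm or the gripper's body presses on something with over 40 N, if the wrist force passes 120 N, or if a joint passes its speed limit or range.

## Working session

There is one attempt and no reset: what is moved stays moved. The work goes in short steps, Python scripts to look and compute and a shell command to move; the robot and the scene stay as the last step left them, time stands still between calls to the robot, and variables do not carry over. Pictures are saved under pics/ and viewed, at most 10 in all, crops included, and the job is handed in when it is done.

```bash
mkdir -p pics; python3 - <<'E'
from rig import *
import cv2,numpy as np
s=state();print(s['time'],s['tool_pos'],s['orientation'],s['gripper_width'])
for c in ['scene','top']:
    im=capture(c);cv2.imwrite(f'pics/{c}0.png',im[:,:,::-1])
    for n in ['gearbox','gate','index_screw','knob_centre','nut','parallel','collet_chuck','oil_bottle']:
        r=mark_of(c,n);print(c,n,[(np.round(d['position'],3).tolist(),round(d['conf'],2)) for d in r[:2]])
print(camera_info('top'))
E
```

```text
0.0 [ 0.1863683  -0.51724924  0.25272115] [-5.75188887e-04  9.85091475e-01  1.72030381e-01 -5.03483118e-05] 0.08556043993919771
scene gearbox []
scene gate [([0.525, 0.097, 0.128], 0.72)]
scene index_screw [([0.458, 0.072, 0.128], 0.5)]
scene knob_centre [([0.556, 0.099, 0.216], 0.45)]
scene nut [([0.634, 0.185, 0.115], 0.65)]
scene parallel [([0.424, 0.096, 0.12], 0.98), ([0.557, 0.096, 0.213], 0.62)]
scene collet_chuck [([0.485, 0.32, 0.003], 0.53)]
scene oil_bottle [([0.59, 0.318, 0.003], 0.6)]
top gearbox [([0.524, 0.098, -0.005], 0.93)]
top gate [([0.522, 0.1, 0.128], 0.62)]
top index_screw [([0.458, 0.072, 0.133], 0.51)]
top knob_centre [([0.552, 0.097, 0.214], 0.41)]
top nut [([0.634, 0.188, 0.116], 0.58)]
top parallel [([0.426, 0.1, 0.12], 0.88), ([0.555, 0.096, 0.209], 0.35)]
top collet_chuck [([0.483, 0.317, -0.004], 0.57)]
top oil_bottle [([0.59, 0.318, -0.006], 0.5), ([0.58, -0.194, -0.0], 0.5)]
{'intrinsics': array([[413.74589252,   0.        , 252.85716302],
       [  0.        , 413.74589252, 193.54932802],
       [  0.        ,   0.        ,   1.        ]]), 'xyz': array([0.39125987, 0.01520602, 1.35592841]), 'rotation': array([-0.69956825, -0.0581506 ,  0.0397084 ,  0.71108791])}
```

```bash
python3 - <<'E'
import cv2,numpy as np
a=cv2.imread('pics/top0.png');b=cv2.imread('pics/scene0.png')
cv2.imwrite('pics/s.png',b)
cv2.imwrite('pics/t.png',cv2.resize(a[0:230,130:400],(800,600*230*0+681))[:600] if 0 else cv2.resize(a[20:220,130:390],(780,600),interpolation=cv2.INTER_CUBIC))
E
```

```text
(no output)
```

View pics/t.png

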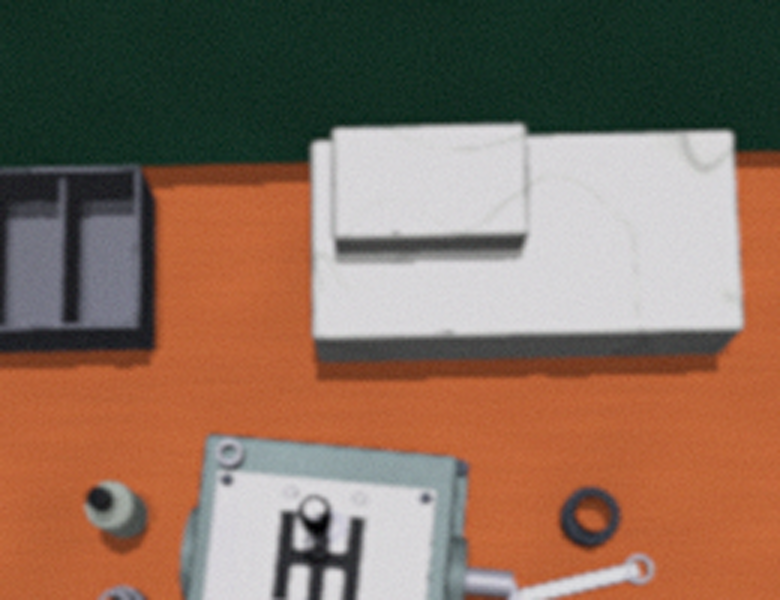

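View pics/s.png

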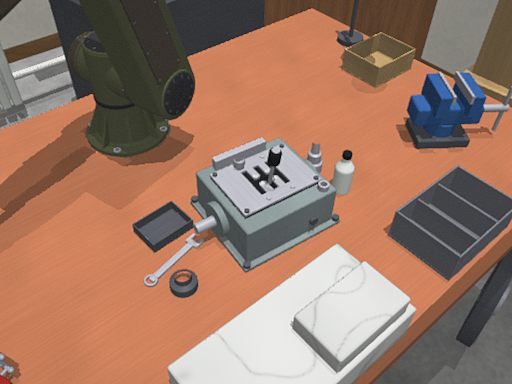

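The top crop shows the gate at about crop (320,560), with the lever leaning to far side. The scene picture shows the screw at about (238,163), near the parallel. I'll look closer at the gate.

```bash
cat > g.py <<'E'
import numpy as np
from rig import *
from scipy.spatial.transform import Rotation as R
def project(c,p):
    i=camera_info(c);q=i['rotation'];M=R.from_quat(np.r_[q[1:],q[0]]).as_matrix() if np.size(q)==4 else np.array(q)
    v=(np.atleast_2d(p)-i['xyz'])@M;K=i['intrinsics']
    return np.c_[K[0,2]+K[0,0]*v[:,0]/-v[:,2],K[1,2]+K[1,1]*v[:,1]/v[:,2]]
def pix2w(c,uv,z):
    i=camera_info(c);q=i['rotation'];M=R.from_quat(np.r_[q[1:],q[0]]).as_matrix()
    K=i['intrinsics'];uv=np.atleast_2d(uv).astype(float)
    d=np.c_[(uv[:,0]-K[0,2])/K[0,0],-(uv[:,1]-K[1,2])/K[1,1],-np.ones(len(uv))]@M.T
    return i['xyz']+d*((z-i['xyz'][2])/d[:,2])[:,None]
E
python3 - <<'E'
import cv2
from g import *
a=cv2.imread('pics/top0.png')
print(project('top',[[.522,.1,.13],[.458,.072,.13]]))
cv2.imwrite('pics/t2.png',cv2.resize(a[155:275,180:300],(600,600),interpolation=cv2.INTER_CUBIC))
E
```

```text
[[234.96313418 207.30786196]
 [244.59315485 228.66080603]]
```

View pics/t2.png

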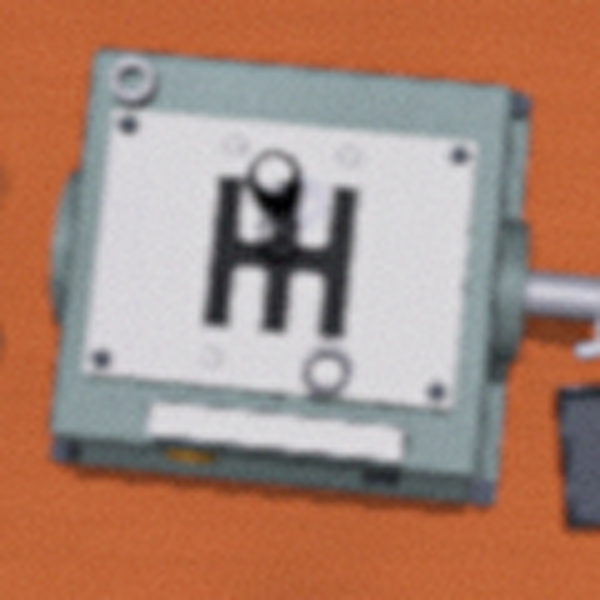

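```bash
python3 - <<'E'
from g import *
c=np.array([[128,125],[460,155],[101,358],[436,391],[327,372]])/5+[180,155]-.4
w=pix2w('top',c,.13);w[4]=pix2w('top',c[4],.156);print(w.round(4))
m=w[:4].mean(0);x=(w[0]-w[2]+w[1]-w[3])/2;y=(w[0]-w[1]+w[2]-w[3])/2
print('centre',m,'yaw',np.arctan2(x[1],x[0]),np.arctan2(-y[0],y[1]))
k=pix2w('top',np.array([275,172])/5+[180,155]-.4,.24);print('knobtop',k)
yaw=(np.arctan2(x[1],x[0])+np.arctan2(-y[0],y[1]))/2
Rz=R.from_euler('z',yaw).as_matrix();print('knob in gb',(k-m)@Rz, (w[4]-m)@Rz,np.array([.554,.098,.215])@Rz-m@Rz)
T=R.from_quat([9.85091475e-01,1.72030381e-01,0,0]).as_matrix();print(T)
for b,a in [(.15,0),(0,0),(0,-.28),(-.3,-.28)]:
  print(b,a,(np.r_[m[:2],.007]+Rz@(.212*np.array([np.sin(b),np.sin(a)*np.cos(b),np.cos(a)*np.cos(b)]))).round(4))
E
```

```text
[[ 0.6076  0.1892  0.13  ]
 [ 0.5855 -0.0105  0.13  ]
 [ 0.4674  0.2051  0.13  ]
 [ 0.4448  0.0066  0.13  ]
 [ 0.4556  0.0696  0.156 ]]
centre [0.52630257 0.09757942 0.13      ] yaw -0.11680248630952153 -0.11182174694569445
knobtop [[0.56054611 0.09295879 0.24      ]]
knob in gb [[ 0.03454709 -0.00068454  0.11      ]] [-0.06706719 -0.03583547  0.026     ] [0.02746869 0.00357709 0.085     ]
[[ 0.94081108  0.33893144  0.        ]
 [ 0.33893144 -0.94081108  0.        ]
 [ 0.          0.         -1.        ]]
0.15 0 [0.5578 0.094  0.2166]
0 0 [0.5263 0.0976 0.219 ]
0 -0.28 [0.5196 0.0394 0.2107]
-0.3 -0.28 [0.4577 0.0491 0.2016]
```

Screw is at the gearbox's −x, −y slot (crop pixel 327,372; flat plugs at the other three). The lever leans +x in the middle slot, b≈0.15. Plan: push the knob in −x to b=0, then in −y to the stop, then in −x to the end.

```bash
cat >> g.py <<'E'
C=np.array([.5245,.098]);YAW=-.114
G=R.from_euler('z',YAW).as_matrix()
def go(gx,gy,z,turn=True):
    s=state();q=s['orientation'];T=R.from_quat(np.r_[q[1:],q[0]]).as_matrix()
    p=np.r_[C,0]+G@np.array([gx,gy,0])/1000;p[2]=z
    d=T.T@(p-s['tool_pos'])*1000
    D=G@np.diag([1,-1,-1.]);w=R.from_matrix(T.T@D).as_rotvec()
    print('t',d.round(1),'w',w.round(3),'now gb',((s['tool_pos']-np.r_[C,0])@G*1000).round(1),'t=',s['time'],'F gb',(np.array(s['wrist_force'])@G).round(1),s['gripper_width'])
E
python3 -c "
from g import *
go(85,0,.30)"
```

```text
t [ 602.8 -426.7  -46.7] w [ 0.   -0.    0.46] now gb [-265.9 -649.9  253.3] t= 0.9 F gb [-0.1 -0.5  0.5] 0.08534674990336764
```

```bash
python3 -m creep '[{"tz":-40},{"tx":603,"ty":-427,"tz":-47,"wz":0.46},{"tx":603,"ty":-427,"tz":-47,"wz":0.46},{"tx":603,"ty":-427,"tz":-47,"wz":0.46},{"tx":603,"ty":-427,"tz":-47,"wz":0.46},{"tx":603,"ty":-427,"tz":-47,"wz":0.46},{"tx":603,"ty":-427,"tz":-47,"wz":0.46},{"tx":603,"ty":-427,"tz":-47,"wz":0.46},{"tx":603,"ty":-427,"tz":-47,"wz":0.46},{"tx":603,"ty":-427,"tz":-47,"wz":0.46},{"tx":603,"ty":-427,"tz":-47,"wz":0.46},{"tx":603,"ty":-427,"tz":-47,"wz":0.46},{"tx":603,"ty":-427,"tz":-47,"wz":0.46},{"tx":603,"ty":-427,"tz":-47,"wz":0.46},{"tx":603,"ty":-427,"tz":-47,"wz":0.46},{"tx":603,"ty":-427,"tz":-47,"wz":0.46},{"tx":603,"ty":-427,"tz":-47,"wz":0.46},{"tx":603,"ty":-427,"tz":-47,"wz":0.46},{"tx":603,"ty":-427,"tz":-47,"wz":0.46},{"tx":603,"ty":-427,"tz":-47,"wz":0.46}]' 20 20; python3 -c "
from g import *
go(85,0,.30)"
```

```text
t [ 602.8 -426.7  -46.7] w [ 0.   -0.    0.46] now gb [-265.9 -649.9  253.3] t= 0.9 F gb [-0.1 -0.5  0.5] 0.08534674990336764schema error: expected keys tx, ty, tz, wx, wy, wz
```

```bash
python3 -m creep '[{"tx":0,"ty":0,"tz":-40,"wx":0,"wy":0,"wz":0},{"tx":603,"ty":-427,"tz":-47,"wx":0,"wy":0,"wz":0.46},{"tx":603,"ty":-427,"tz":-47,"wx":0,"wy":0,"wz":0.46},{"tx":603,"ty":-427,"tz":-47,"wx":0,"wy":0,"wz":0.46},{"tx":603,"ty":-427,"tz":-47,"wx":0,"wy":0,"wz":0.46},{"tx":603,"ty":-427,"tz":-47,"wx":0,"wy":0,"wz":0.46},{"tx":603,"ty":-427,"tz":-47,"wx":0,"wy":0,"wz":0.46},{"tx":603,"ty":-427,"tz":-47,"wx":0,"wy":0,"wz":0.46},{"tx":603,"ty":-427,"tz":-47,"wx":0,"wy":0,"wz":0.46},{"tx":603,"ty":-427,"tz":-47,"wx":0,"wy":0,"wz":0.46},{"tx":603,"ty":-427,"tz":-47,"wx":0,"wy":0,"wz":0.46},{"tx":603,"ty":-427,"tz":-47,"wx":0,"wy":0,"wz":0.46},{"tx":603,"ty":-427,"tz":-47,"wx":0,"wy":0,"wz":0.46},{"tx":603,"ty":-427,"tz":-47,"wx":0,"wy":0,"wz":0.46},{"tx":603,"ty":-427,"tz":-47,"wx":0,"wy":0,"wz":0.46},{"tx":603,"ty":-427,"tz":-47,"wx":0,"wy":0,"wz":0.46},{"tx":603,"ty":-427,"tz":-47,"wx":0,"wy":0,"wz":0.46},{"tx":603,"ty":-427,"tz":-47,"wx":0,"wy":0,"wz":0.46},{"tx":603,"ty":-427,"tz":-47,"wx":0,"wy":0,"wz":0.46},{"tx":603,"ty":-427,"tz":-47,"wx":0,"wy":0,"wz":0.46}]' 20 20; python3 -c "
from g import *
go(85,0,.30)"
```

```text
time: 2.57
tool_pos: [0.6107, 0.0935, 0.2989]
orientation: [-0.0, 0.998, -0.055, -0.001]
wrist_force: [-0.5, -0.8, -0.6]
gripper_width: 0.0197
grip_force: 0.0
t [-1.2  5.4 -1.1] w [-0.001  0.001  0.004] now gb [ 86.2   5.4 298.9] t= 2.5667 F gb [-0.4 -0.8 -0.6] 0.019742013034559573
```

```bash
python3 - <<'E'
from g import *
import cv2
capture('wrist');im=capture('wrist');cv2.imwrite('pics/w1.png',im[:,:,::-1])
for n in ['gate','knob_centre','index_screw','gearbox']:
    for d in mark_of('wrist',n)[:2]:
        p=np.array(d['position']);print(n,p.round(4),((p-np.r_[C,0])@G*1000).round(1),round(d['conf'],2))
go(80,0,.222)
E
```

```text
knob_centre [0.559  0.0937 0.2163] [ 34.8  -0.3 216.3] 0.72
index_screw [0.4601 0.0694 0.1307] [-60.7 -35.7 130.7] 0.38
gearbox [ 0.5222  0.0936 -0.0032] [-1.8 -4.6 -3.2] 0.6
gearbox [ 0.5777 -0.1926 -0.0018] [  85.9 -282.7   -1.8] 0.45
t [-4.8 -0.7 78.7] w [ 0.    -0.    -0.001] now gb [ 84.8  -0.7 300.7] t= 2.8667 F gb [-0.   0.2  0.3] 0.020221817100811876
```

View pics/w1.png

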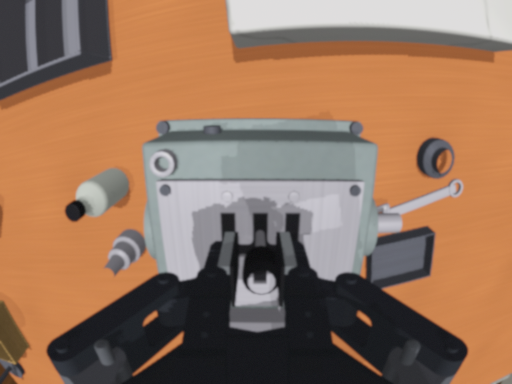

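The wrist picture shows the knob at (262,275), centred between the open fingertips in y, and behind them in x as planned. Next I lower and push it towards −x.

```bash
python3 -m creep '[{"tx":0,"ty":0,"tz":39,"wx":0,"wy":0,"wz":0},{"tx":0,"ty":0,"tz":78,"wx":0,"wy":0,"wz":0},{"tx":-5,"ty":0,"tz":78,"wx":0,"wy":0,"wz":0},{"tx":-12,"ty":0,"tz":78,"wx":0,"wy":0,"wz":0},{"tx":-19,"ty":0,"tz":78,"wx":0,"wy":0,"wz":0},{"tx":-25,"ty":0,"tz":78,"wx":0,"wy":0,"wz":0},{"tx":-30,"ty":0,"tz":78,"wx":0,"wy":0,"wz":0},{"tx":-35,"ty":0,"tz":78,"wx":0,"wy":0,"wz":0},{"tx":-40,"ty":0,"tz":78,"wx":0,"wy":0,"wz":0},{"tx":-45,"ty":0,"tz":78,"wx":0,"wy":0,"wz":0},{"tx":-50,"ty":0,"tz":78,"wx":0,"wy":0,"wz":0},{"tx":-54,"ty":0,"tz":78,"wx":0,"wy":0,"wz":0},{"tx":-54,"ty":0,"tz":78,"wx":0,"wy":0,"wz":0}]'; python3 - <<'E'
from g import *
go(22,0,.222)
for c in ['top','wrist','scene']:
  capture(c)
  for n in ['knob_centre']:
    for d in mark_of(c,n)[:2]:
        p=np.array(d['position']);print(c,n,p.round(4),((p-np.r_[C,0])@G*1000).round(1),round(d['conf'],2))
E
```

```text
time: 3.95
tool_pos: [0.5548, 0.0949, 0.2224]
orientation: [0.0, 0.998, -0.057, -0.0]
wrist_force: [2.4, -2.3, 1.8]
gripper_width: 0.0202
grip_force: 1.4
t [-8.4  0.4  0.4] w [ 0.  0. -0.] now gb [ 30.4   0.4 222.4] t= 3.95 F gb [ 2.6 -2.   1.8] 0.02024346334118642
top knob_centre [0.5323 0.1004 0.2161] [  7.5   3.3 216.1] 0.37
wrist knob_centre [0.5362 0.0954 0.2176] [ 11.9  -1.3 217.6] 0.6
```

```bash
python3 -m creep '[{"tx":-3,"ty":0,"tz":0,"wx":0,"wy":0,"wz":0},{"tx":-6,"ty":0,"tz":0,"wx":0,"wy":0,"wz":0},{"tx":-9,"ty":0,"tz":0,"wx":0,"wy":0,"wz":0},{"tx":-9,"ty":0,"tz":0,"wx":0,"wy":0,"wz":0}]'; python3 - <<'E'
from g import *
go(22,0,.222)
E
python3 -m creep '[{"tx":12,"ty":0,"tz":0,"wx":0,"wy":0,"wz":0},{"tx":30,"ty":0,"tz":0,"wx":0,"wy":0,"wz":0},{"tx":50,"ty":0,"tz":-30,"wx":0,"wy":0,"wz":0},{"tx":65,"ty":0,"tz":-65,"wx":0,"wy":0,"wz":0},{"tx":100,"ty":0,"tz":-78,"wx":0,"wy":0,"wz":0},{"tx":130,"ty":0,"tz":-78,"wx":0,"wy":0,"wz":0},{"tx":130,"ty":0,"tz":-78,"wx":0,"wy":0,"wz":0}]' 60; python3 - <<'E'
from g import *
import cv2
go(0,0,.3)
for c in ['wrist','top','scene']:
  im=capture(c)
  if c=='top': cv2.imwrite('pics/t3.png',cv2.resize(im[155:275,180:300,::-1],(600,600),interpolation=cv2.INTER_CUBIC))
  for n in ['knob_centre','gate']:
    for d in mark_of(c,n)[:2]:
        p=np.array(d['position']);print(c,n,p.round(4),((p-np.r_[C,0])@G*1000).round(1),round(d['conf'],2))
E
```

```text
time: 4.58
tool_pos: [0.5459, 0.0959, 0.2223]
orientation: [0.0, 0.998, -0.057, -0.0]
wrist_force: [1.9, -2.3, -0.3]
gripper_width: 0.0197
grip_force: 1.4
t [0.5 0.4 0.3] w [ 0.  0. -0.] now gb [ 21.5   0.4 222.3] t= 4.5833 F gb [ 2.1 -2.1 -0.3] 0.019725695266972796
time: 5.17
tool_pos: [0.6785, 0.0804, 0.2984]
orientation: [-0.0, 0.998, -0.058, -0.001]
wrist_force: [-0.0, -0.3, -0.5]
gripper_width: 0.0598
grip_force: 0.0
t [-155.     0.2   -1.4] w [ 0.     0.002 -0.001] now gb [155.   -0.  298.4] t= 5.1667 F gb [-0.  -0.3 -0.5] 0.05984035962795278
wrist gate [0.5237 0.099  0.1283] [ -0.9   0.9 128.3] 0.96
wrist gate [0.4818 0.3201 0.0028] [-67.7 215.8   2.8] 0.55
scene knob_centre [0.5248 0.1    0.1328] [1.000e-01 2.000e+00 1.328e+02] 0.66
scene knob_centre [0.6381 0.1894 0.1156] [102.5 103.7 115.6] 0.6
scene gate [0.5224 0.099  0.1332] [ -2.2   0.8 133.2] 0.66
scene gate [0.6389 0.1867 0.1167] [103.6 101.1 116.7] 0.51
```

View pics/t3.png

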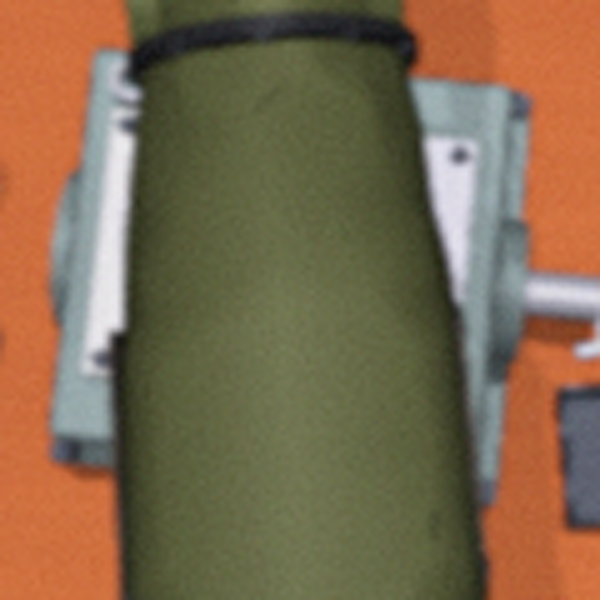

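The top view is blocked by the forearm, but the wrist camera confirms the gate centre to within 1 mm. I'll move above the knob and check from there.

```bash
python3 -m creep '[{"tx":-40,"ty":0,"tz":-8,"wx":0,"wy":0,"wz":0},{"tx":-80,"ty":0,"tz":-8,"wx":0,"wy":0,"wz":0},{"tx":-120,"ty":0,"tz":-8,"wx":0,"wy":0,"wz":0},{"tx":-155,"ty":0,"tz":-8,"wx":0,"wy":0,"wz":0},{"tx":-155,"ty":0,"tz":-8,"wx":0,"wy":0,"wz":0},{"tx":-155,"ty":0,"tz":-8,"wx":0,"wy":0,"wz":0}]' 60; python3 - <<'E'
from g import *
import cv2
go(0,0,.216)
for c in ['wrist','scene']:
  im=capture(c)
  cv2.imwrite('pics/%s4.png'%c,im[:,:,::-1])
  for n in ['knob_centre','gate']:
    for d in mark_of(c,n)[:2]:
        p=np.array(d['position']);print(c,n,p.round(4),((p-np.r_[C,0])@G*1000).round(1),round(d['conf'],2))
E
```

```text
time: 6.12
tool_pos: [0.5204, 0.099, 0.3095]
orientation: [-0.0, 0.998, -0.057, 0.001]
wrist_force: [1.0, 0.2, 0.2]
gripper_width: 0.0601
grip_force: 0.0
t [ 4.   0.6 93.5] w [-0.    -0.002  0.001] now gb [ -4.2   0.5 309.5] t= 6.1167 F gb [1.  0.3 0.2] 0.06010006985612666
wrist knob_centre [0.5279 0.1031 0.2179] [  2.8   5.5 217.9] 0.78
wrist gate [0.5195 0.0981 0.1311] [ -5.   -0.5 131.1] 0.85
wrist gate [ 5.076e-01 -1.697e-01 -3.000e-04] [  13.7 -267.9   -0.3] 0.66
scene knob_centre [0.5255 0.1004 0.2183] [  0.7   2.5 218.3] 0.65
scene gate [0.5283 0.0972 0.1309] [  3.9  -0.4 130.9] 0.64
```

View pics/wrist4.png

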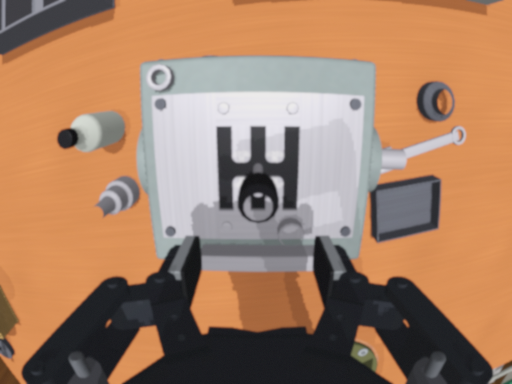

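The knob sits at wrist pixel (258,198), at the crossing and centred between the fingers. I'll lower to straddle it and push −y with the left finger.

```bash
python3 -m creep '[{"tx":0,"ty":0,"tz":35,"wx":0,"wy":0,"wz":0},{"tx":0,"ty":0,"tz":70,"wx":0,"wy":0,"wz":0},{"tx":0,"ty":0,"tz":97,"wx":0,"wy":0,"wz":0},{"tx":0,"ty":8,"tz":97,"wx":0,"wy":0,"wz":0},{"tx":0,"ty":15,"tz":97,"wx":0,"wy":0,"wz":0},{"tx":0,"ty":20,"tz":97,"wx":0,"wy":0,"wz":0},{"tx":0,"ty":25,"tz":97,"wx":0,"wy":0,"wz":0},{"tx":0,"ty":30,"tz":97,"wx":0,"wy":0,"wz":0},{"tx":0,"ty":30,"tz":97,"wx":0,"wy":0,"wz":0}]'; python3 -c "
from g import *
go(0,-60,.212)"
```

```text
time: 7.17
tool_pos: [0.5186, 0.068, 0.2126]
orientation: [-0.0, 0.998, -0.057, 0.001]
wrist_force: [-0.4, -0.0, -0.3]
gripper_width: 0.0604
grip_force: 0.0
t [ 2.5 29.5  0.6] w [-0.    -0.002 -0.001] now gb [ -2.5 -30.5 212.6] t= 7.1667 F gb [-0.4 -0.1 -0.3] 0.06042437414664776
```

```bash
python3 - <<'E'
from g import *
import cv2
for c in ['wrist','scene']:
  im=capture(c)
  if c=='wrist':cv2.imwrite('pics/%s5.png'%c,im[:,:,::-1])
  for n in ['knob_centre']:
    for d in mark_of(c,n)[:2]:
        p=np.array(d['position']);print(c,n,p.round(4),((p-np.r_[C,0])@G*1000).round(1),round(d['conf'],2))
E
```

```text
wrist knob_centre [0.5271 0.0837 0.2152] [  4.2 -13.9 215.2] 0.89
wrist knob_centre [ 0.5931  0.3183 -0.0024] [ 43.1 226.7  -2.4] 0.2
scene knob_centre [0.5241 0.098  0.0012] [-0.4 -0.   1.2] 0.63
scene knob_centre [0.5209 0.0816 0.2175] [ -1.7 -16.7 217.5] 0.54
```

View pics/wrist5.png

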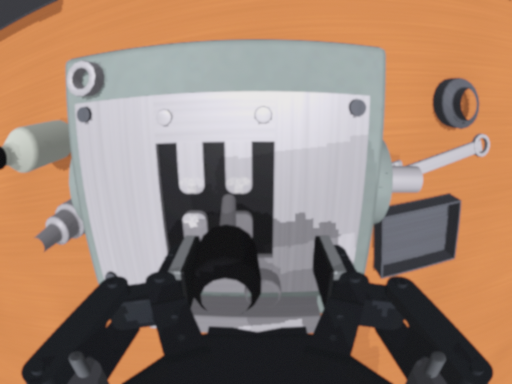

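The knob (225,265) follows the left finger and has moved about 15 mm in −y, with the stem in the channel. I'll carry on in small steps, correcting x by +2.

```bash
python3 -m creep '[{"tx":2,"ty":5,"tz":0,"wx":0,"wy":0,"wz":0},{"tx":2,"ty":10,"tz":0,"wx":0,"wy":0,"wz":0},{"tx":2,"ty":15,"tz":0,"wx":0,"wy":0,"wz":0},{"tx":2,"ty":20,"tz":0,"wx":0,"wy":0,"wz":0},{"tx":2,"ty":25,"tz":0,"wx":0,"wy":0,"wz":0},{"tx":2,"ty":30,"tz":0,"wx":0,"wy":0,"wz":0}]'; python3 -m creep '[{"tx":0,"ty":1,"tz":0,"wx":0,"wy":0,"wz":0},{"tx":0,"ty":2,"tz":0,"wx":0,"wy":0,"wz":0},{"tx":0,"ty":3,"tz":0,"wx":0,"wy":0,"wz":0},{"tx":0,"ty":4,"tz":0,"wx":0,"wy":0,"wz":0}]'; python3 - <<'E'
from g import *
go(0,-70,.212)
for c in ['wrist']:
  capture(c)
  for n in ['knob_centre','gate']:
    for d in mark_of(c,n)[:1]:
        p=np.array(d['position']);print(c,n,p.round(4),((p-np.r_[C,0])@G*1000).round(1),round(d['conf'],2))
E
```

```text
time: 7.87
tool_pos: [0.5166, 0.0383, 0.2111]
orientation: [-0.0, 0.998, -0.057, -0.0]
wrist_force: [-0.0, 2.3, -1.7]
gripper_width: 0.0599
grip_force: 1.3
time: 8.2
tool_pos: [0.5163, 0.0349, 0.2113]
orientation: [-0.0, 0.998, -0.057, 0.0]
wrist_force: [-0.4, 1.6, -1.4]
gripper_width: 0.06
grip_force: 1.3
t [ 1.   6.4 -0.7] w [-0. -0. -0.] now gb [ -1.  -63.6 211.3] t= 8.2 F gb [-0.6  1.5 -1.4] 0.060007843780802594
wrist knob_centre [0.5232 0.0459 0.212 ] [  4.6 -51.9 212. ] 0.86
wrist gate [0.5224 0.0971 0.1304] [ -2.   -1.1 130.4] 0.71
```

```bash
python3 -m creep '[{"tx":0,"ty":1,"tz":0,"wx":0,"wy":0,"wz":0},{"tx":0,"ty":2,"tz":0,"wx":0,"wy":0,"wz":0},{"tx":0,"ty":3,"tz":0,"wx":0,"wy":0,"wz":0}]';python3 -m creep '[{"tx":0,"ty":1,"tz":0,"wx":0,"wy":0,"wz":0},{"tx":0,"ty":1.5,"tz":0,"wx":0,"wy":0,"wz":0},{"tx":0,"ty":1.5,"tz":0,"wx":0,"wy":0,"wz":0}]'; python3 - <<'E'
from g import *
go(0,-70,.212)
for c in ['wrist','scene']:
  capture(c)
  for n in ['knob_centre','gate']:
    for d in mark_of(c,n)[:1]:
        p=np.array(d['position']);print(c,n,p.round(4),((p-np.r_[C,0])@G*1000).round(1),round(d['conf'],2))
E
```

```text
time: 8.6
tool_pos: [0.5159, 0.0319, 0.2113]
orientation: [-0.0, 0.998, -0.057, -0.0]
wrist_force: [-0.0, 1.9, -2.3]
gripper_width: 0.0597
grip_force: 1.3
time: 8.85
tool_pos: [0.5157, 0.0303, 0.2113]
orientation: [0.0, 0.998, -0.057, -0.0]
wrist_force: [0.3, 1.6, -1.3]
gripper_width: 0.0602
grip_force: 1.0
t [ 1.   1.7 -0.7] w [ 0.  0. -0.] now gb [ -1.  -68.3 211.3] t= 8.85 F gb [ 0.1  1.6 -1.3] 0.06015483333115834
wrist knob_centre [5.937e-01 3.193e-01 4.000e-04] [ 43.6 227.7   0.4] 0.71
wrist gate [0.52   0.0974 0.1292] [ -4.4  -1.1 129.2] 0.97
scene knob_centre [0.5197 0.0426 0.2099] [  1.5 -55.6 209.9] 0.46
scene gate [0.5252 0.0973 0.129 ] [  0.8  -0.6 129. ] 0.61
```

```bash
for i in 1; do python3 -m creep '[{"tx":0,"ty":1,"tz":0,"wx":0,"wy":0,"wz":0},{"tx":0,"ty":1.5,"tz":0,"wx":0,"wy":0,"wz":0},{"tx":0,"ty":1.5,"tz":0,"wx":0,"wy":0,"wz":0}]'|grep -E "wrist_f|tool_pos|grip_f"; done;python3 -m creep '[{"tx":0,"ty":1,"tz":0,"wx":0,"wy":0,"wz":0},{"tx":0,"ty":1.5,"tz":0,"wx":0,"wy":0,"wz":0},{"tx":0,"ty":1.5,"tz":0,"wx":0,"wy":0,"wz":0}]'|grep -E "wrist_f|tool_pos|grip_f"
```

```text
tool_pos: [0.5155, 0.0289, 0.2112]
wrist_force: [-0.5, 2.2, -1.4]
grip_force: 1.1
tool_pos: [0.5154, 0.0277, 0.2112]
wrist_force: [0.7, 4.7, -2.4]
grip_force: 2.9
```

```bash
python3 -m creep '[{"tx":0,"ty":0.5,"tz":0,"wx":0,"wy":0,"wz":0},{"tx":0,"ty":0.5,"tz":0,"wx":0,"wy":0,"wz":0}]'|grep -E "wrist_f|tool_pos|grip_f"; python3 - <<'E'
from g import *
go(0,-70,.212)
for c in ['wrist','scene']:
  capture(c)
  for n in ['knob_centre','gate']:
    for d in mark_of(c,n)[:1]:
        p=np.array(d['position']);print(c,n,p.round(4),((p-np.r_[C,0])@G*1000).round(1),round(d['conf'],2))
E
```

```text
tool_pos: [0.5153, 0.0275, 0.2112]
wrist_force: [1.1, 7.9, -2.7]
grip_force: 4.1
t [ 1.1 -1.1 -0.8] w [-0.001  0.    -0.   ] now gb [ -1.1 -71.1 211.2] t= 9.8167 F gb [ 0.2  7.9 -2.7] 0.06037988381115275
wrist knob_centre [0.5199 0.0404 0.2094] [  2.  -57.7 209.4] 0.96
wrist gate [0.5239 0.0997 0.1317] [ -0.8   1.6 131.7] 0.95
scene knob_centre [0.5164 0.0402 0.2117] [ -1.5 -58.3 211.7] 0.62
scene gate [0.5251 0.0974 0.1316] [  0.7  -0.5 131.6] 0.86
```

The lever is at the yoke stop, with the knob at about −58 mm. Now I retract, come round to its +x side and cradle it.

```bash
python3 -m creep '[{"tx":0,"ty":-13,"tz":0,"wx":0,"wy":0,"wz":0},{"tx":0,"ty":-13,"tz":-40,"wx":0,"wy":0,"wz":0},{"tx":0,"ty":-13,"tz":-80,"wx":0,"wy":0,"wz":0},{"tx":0,"ty":-13,"tz":-80,"wx":0,"wy":0,"wz":0},{"tx":30,"ty":-13,"tz":-80,"wx":0,"wy":0,"wz":0},{"tx":56,"ty":-13,"tz":-80,"wx":0,"wy":0,"wz":0},{"tx":56,"ty":-13,"tz":-80,"wx":0,"wy":0,"wz":0}]';python3 -m creep '[{"tx":0,"ty":0,"tz":0,"wx":0,"wy":0,"wz":0},{"tx":0,"ty":0,"tz":0,"wx":0,"wy":0,"wz":0},{"tx":0,"ty":0,"tz":0,"wx":0,"wy":0,"wz":0},{"tx":0,"ty":0,"tz":0,"wx":0,"wy":0,"wz":0}]' 20; python3 - <<'E'
from g import *
import cv2
go(30,-57,.212)
for c in ['wrist','scene']:
  im=capture(c)
  if c=='wrist':cv2.imwrite('pics/%s6.png'%c,im[:,:,::-1])
  for n in ['knob_centre']:
    for d in mark_of(c,n)[:1]:
        p=np.array(d['position']);print(c,n,p.round(4),((p-np.r_[C,0])@G*1000).round(1),round(d['conf'],2))
E
```

```text
time: 10.7
tool_pos: [0.575, 0.0326, 0.2907]
orientation: [0.0, 0.998, -0.057, 0.0]
wrist_force: [-1.6, -0.5, -0.7]
gripper_width: 0.0597
grip_force: 0.0
time: 11.03
tool_pos: [0.572, 0.0335, 0.2917]
orientation: [0.0, 0.998, -0.057, 0.0]
wrist_force: [-0.4, -0.5, 0.3]
gripper_width: 0.0201
grip_force: 0.0
t [-24.6  -1.7  79.7] w [ 0.    -0.001 -0.   ] now gb [ 54.5 -58.7 291.7] t= 11.0333 F gb [-0.4 -0.6  0.3] 0.020101047512914545
wrist knob_centre [0.5218 0.0407 0.2114] [  3.8 -57.2 211.4] 0.79
scene knob_centre [0.5155 0.0404 0.2092] [ -2.4 -58.2 209.2] 0.58
```

View pics/wrist6.png

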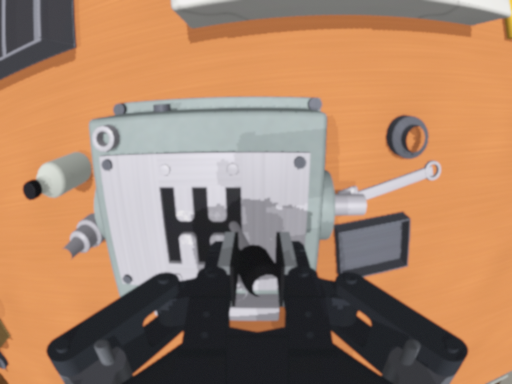

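The stem stands at the channel's right end, beside the right slot, with the knob (257,268) lined up between the fingers. I'll lower and push −x.

```bash
python3 -m creep '[{"tx":0,"ty":-1,"tz":40,"wx":0,"wy":0,"wz":0},{"tx":0,"ty":-1,"tz":79,"wx":0,"wy":0,"wz":0},{"tx":-10,"ty":-1,"tz":79,"wx":0,"wy":0,"wz":0},{"tx":-20,"ty":-1,"tz":79,"wx":0,"wy":0,"wz":0},{"tx":-28,"ty":-1,"tz":79,"wx":0,"wy":0,"wz":0},{"tx":-34,"ty":-1,"tz":79,"wx":0,"wy":0,"wz":0},{"tx":-40,"ty":-1,"tz":79,"wx":0,"wy":0,"wz":0},{"tx":-45,"ty":-1,"tz":79,"wx":0,"wy":0,"wz":0},{"tx":-50,"ty":-1,"tz":79,"wx":0,"wy":0,"wz":0}]';python3 -m creep '[{"tx":-5,"ty":0,"tz":0,"wx":0,"wy":0,"wz":0},{"tx":-10,"ty":0,"tz":0,"wx":0,"wy":0,"wz":0},{"tx":-15,"ty":0,"tz":0,"wx":0,"wy":0,"wz":0}]'; python3 -c "
from g import *
go(-30,-57,.212)"
```

```text
time: 11.98
tool_pos: [0.5228, 0.0402, 0.2128]
orientation: [-0.0, 0.998, -0.057, 0.001]
wrist_force: [2.5, 0.3, -0.8]
gripper_width: 0.0201
grip_force: 1.0
time: 12.23
tool_pos: [0.5076, 0.042, 0.2122]
orientation: [-0.0, 0.998, -0.057, 0.0]
wrist_force: [2.7, 1.5, -3.8]
gripper_width: 0.0198
grip_force: 1.6
t [-19.6  -0.6   0.2] w [-0. -0. -0.] now gb [-10.4 -57.6 212.2] t= 12.2333 F gb [ 2.5  1.8 -3.8] 0.019845816482672543
```

```bash
python3 -m creep '[{"tx":-4,"ty":0,"tz":0,"wx":0,"wy":0,"wz":0},{"tx":-8,"ty":0,"tz":1,"wx":0,"wy":0,"wz":0},{"tx":-12,"ty":0,"tz":2,"wx":0,"wy":0,"wz":0},{"tx":-15,"ty":0,"tz":2,"wx":0,"wy":0,"wz":0},{"tx":-17,"ty":0,"tz":3,"wx":0,"wy":0,"wz":0}]';python3 -m creep '[{"tx":-1.5,"ty":0,"tz":0,"wx":0,"wy":0,"wz":0},{"tx":-3,"ty":0,"tz":0,"wx":0,"wy":0,"wz":0},{"tx":-4,"ty":0,"tz":0,"wx":0,"wy":0,"wz":0}]'; python3 - <<'E'
from g import *
go(-35,-57,.212)
for c in ['wrist','scene']:
  im=capture(c)
  for n in ['knob_centre']:
    for d in mark_of(c,n)[:1]:
        p=np.array(d['position']);print(c,n,p.round(4),((p-np.r_[C,0])@G*1000).round(1),round(d['conf'],2))
E
```

```text
time: 12.65
tool_pos: [0.4909, 0.044, 0.2095]
orientation: [-0.0, 0.998, -0.057, 0.0]
wrist_force: [3.1, 3.1, 1.6]
gripper_width: 0.02
grip_force: 1.8
time: 12.9
tool_pos: [0.487, 0.0444, 0.2091]
orientation: [-0.0, 0.998, -0.057, -0.0]
wrist_force: [4.5, 5.0, -2.8]
gripper_width: 0.0204
grip_force: 2.6
t [-3.8 -0.5 -2.9] w [-0.  0. -0.] now gb [-31.2 -57.5 209.1] t= 12.9 F gb [ 4.   5.5 -2.8] 0.02040560206642738
wrist knob_centre [0.464  0.0498 0.2027] [-54.6 -54.8 202.7] 0.64
scene knob_centre [0.4628 0.0477 0.202 ] [-55.6 -57.  202. ] 0.56
```

```bash
python3 -m creep '[{"tx":-1,"ty":-0.5,"tz":0,"wx":0,"wy":0,"wz":0},{"tx":-2,"ty":-1,"tz":0,"wx":0,"wy":0,"wz":0},{"tx":-3,"ty":-1.5,"tz":0,"wx":0,"wy":0,"wz":0}]'|grep -E "wrist_f|tool_pos|grip_f";python3 -m creep '[{"tx":-1,"ty":0,"tz":0,"wx":0,"wy":0,"wz":0},{"tx":-1.5,"ty":0,"tz":0,"wx":0,"wy":0,"wz":0},{"tx":-1.5,"ty":0,"tz":0,"wx":0,"wy":0,"wz":0}]'|grep -E "wrist_f|tool_pos|grip_f"; python3 - <<'E'
from g import *
go(-35,-57,.212)
for c in ['wrist','scene']:
  im=capture(c)
  for n in ['knob_centre']:
    for d in mark_of(c,n)[:1]:
        p=np.array(d['position']);print(c,n,p.round(4),((p-np.r_[C,0])@G*1000).round(1),round(d['conf'],2))
E
```

```text
tool_pos: [0.4842, 0.0459, 0.2091]
wrist_force: [2.4, 0.2, -0.3]
grip_force: 1.2
tool_pos: [0.4828, 0.0462, 0.2093]
wrist_force: [2.5, 0.6, -3.0]
grip_force: 1.3
t [ 0.6  0.8 -2.7] w [ 0. -0. -0.] now gb [-35.6 -56.2 209.3] t= 13.6 F gb [ 2.4  0.9 -3. ] 0.020044360047303676
wrist knob_centre [0.4618 0.0506 0.2003] [-56.9 -54.2 200.3] 0.91
scene knob_centre [0.4551 0.0531 0.2021] [-63.8 -52.5 202.1] 0.61
```

```bash
python3 -m creep '[{"tx":-1,"ty":0,"tz":0,"wx":0,"wy":0,"wz":0},{"tx":-1.5,"ty":0,"tz":0,"wx":0,"wy":0,"wz":0},{"tx":-1.5,"ty":0,"tz":0,"wx":0,"wy":0,"wz":0}]'|grep -E "wrist_f|tool_pos|grip_f";python3 -m creep '[{"tx":-0.8,"ty":0,"tz":0,"wx":0,"wy":0,"wz":0},{"tx":-1,"ty":0,"tz":0,"wx":0,"wy":0,"wz":0},{"tx":-1,"ty":0,"tz":0,"wx":0,"wy":0,"wz":0}]'|grep -E "wrist_f|tool_pos|grip_f"
```

```text
tool_pos: [0.4813, 0.0465, 0.2093]
wrist_force: [3.0, 0.5, -1.0]
grip_force: 1.5
tool_pos: [0.4804, 0.0466, 0.2093]
wrist_force: [3.7, 1.4, -3.1]
grip_force: 2.1
```

```bash
python3 -m creep '[{"tx":-0.8,"ty":0,"tz":0,"wx":0,"wy":0,"wz":0},{"tx":-1,"ty":0,"tz":0,"wx":0,"wy":0,"wz":0},{"tx":-1,"ty":0,"tz":0,"wx":0,"wy":0,"wz":0}]'|grep -E "wrist_f|tool_pos|grip_f";python3 -m creep '[{"tx":-0.8,"ty":0,"tz":0,"wx":0,"wy":0,"wz":0},{"tx":-0.8,"ty":0,"tz":0,"wx":0,"wy":0,"wz":0}]'|grep -E "wrist_f|tool_pos|grip_f"; python3 - <<'E'
from g import *
go(-35,-57,.212)
E
```

```text
tool_pos: [0.4795, 0.0467, 0.2093]
wrist_force: [6.4, 1.2, -3.4]
grip_force: 2.7
tool_pos: [0.4787, 0.0468, 0.2093]
wrist_force: [6.6, 2.4, -3.5]
grip_force: 3.1
t [ 4.7  1.  -2.7] w [-0.    -0.001 -0.   ] now gb [-39.7 -56.  209.3] t= 14.7167 F gb [ 6.3  3.1 -3.5] 0.0201062662330463
```

```bash
python3 -m creep '[{"tx":-1,"ty":0,"tz":0,"wx":0,"wy":0,"wz":0},{"tx":-1,"ty":0,"tz":0,"wx":0,"wy":0,"wz":0},{"tx":-1,"ty":0,"tz":0,"wx":0,"wy":0,"wz":0}]'|grep -E "wrist_f|tool_pos|grip_f"; python3 - <<'E'
from g import *
go(-35,-57,.212)
for c in ['wrist','scene']:
  im=capture(c)
  for n in ['knob_centre']:
    for d in mark_of(c,n)[:1]:
        p=np.array(d['position']);print(c,n,p.round(4),((p-np.r_[C,0])@G*1000).round(1),round(d['conf'],2))
E
```

```text
tool_pos: [0.4779, 0.0469, 0.2094]
wrist_force: [7.8, 0.8, -4.3]
grip_force: 3.6
t [ 5.5  1.  -2.6] w [-0.    -0.001 -0.   ] now gb [-40.5 -56.  209.4] t= 14.9667 F gb [ 7.7  1.7 -4.3] 0.020118386327389565
wrist knob_centre [0.4581 0.0485 0.2017] [-60.3 -56.7 201.7] 0.84
scene knob_centre [0.5913 0.3183 0.0008] [ 41.3 226.5   0.8] 0.73
```

```bash
python3 -m creep '[{"tx":-1,"ty":0,"tz":0,"wx":0,"wy":0,"wz":0},{"tx":-1,"ty":0,"tz":0,"wx":0,"wy":0,"wz":0},{"tx":-1,"ty":0,"tz":0,"wx":0,"wy":0,"wz":0}]'|grep -E "wrist_f|tool_pos|grip_f"; python3 -m creep '[{"tx":-1,"ty":0,"tz":0,"wx":0,"wy":0,"wz":0},{"tx":-1,"ty":0,"tz":0,"wx":0,"wy":0,"wz":0},{"tx":-1,"ty":0,"tz":0,"wx":0,"wy":0,"wz":0}]'|grep -E "wrist_f|tool_pos|grip_f"
```

```text
tool_pos: [0.477, 0.0471, 0.2094]
wrist_force: [8.9, 1.5, -4.5]
grip_force: 4.2
tool_pos: [0.4762, 0.0472, 0.2094]
wrist_force: [9.2, 1.9, -5.1]
grip_force: 4.7
```

Force has risen to 9 N with a springy feel, so it's probably on the stop. I'll back off and check.

```bash
python3 -m creep '[{"tx":15,"ty":0,"tz":0,"wx":0,"wy":0,"wz":0},{"tx":40,"ty":0,"tz":0,"wx":0,"wy":0,"wz":0},{"tx":60,"ty":0,"tz":-30,"wx":0,"wy":0,"wz":0},{"tx":60,"ty":0,"tz":-70,"wx":0,"wy":0,"wz":0},{"tx":60,"ty":0,"tz":-90,"wx":0,"wy":0,"wz":0},{"tx":60,"ty":40,"tz":-90,"wx":0,"wy":0,"wz":0},{"tx":60,"ty":80,"tz":-90,"wx":0,"wy":0,"wz":0},{"tx":60,"ty":120,"tz":-90,"wx":0,"wy":0,"wz":0},{"tx":60,"ty":160,"tz":-90,"wx":0,"wy":0,"wz":0},{"tx":60,"ty":200,"tz":-90,"wx":0,"wy":0,"wz":0},{"tx":60,"ty":240,"tz":-90,"wx":0,"wy":0,"wz":0},{"tx":60,"ty":240,"tz":-90,"wx":0,"wy":0,"wz":0},{"tx":60,"ty":240,"tz":-90,"wx":0,"wy":0,"wz":0}]';  python3 - <<'E'
from g import *
import cv2
go(-35,-57,.212)
ims=[]
for c in ['top','scene']:
  im=capture(c)
  o=(155,180) if c=='top' else (115,185)
  ims.append(cv2.resize(im[o[0]:o[0]+120,o[1]:o[1]+120,::-1],(400,400),interpolation=cv2.INTER_CUBIC))
  for k in range(3):
   if k: capture(c)
   for n in ['knob_centre','index_screw','gate']:
    for d in mark_of(c,n)[:1]:
        p=np.array(d['position']);print(c,n,((p-np.r_[C,0])@G*1000).round(1),round(d['conf'],2))
cv2.imwrite('pics/fin.png',np.hstack(ims))
for b in (-.3,-.28,-.26):
  u=np.array([np.sin(b),np.sin(-.28)*np.cos(b),np.cos(.28)*np.cos(b)])
  for L in (.2345,):
    p=np.r_[C,.007]+G@(L*u); print(b,(project('top',p)-[180,155])*400/120,(project('scene',p)-[185,115])*400/120)
E
```

```text
time: 16.75
tool_pos: [0.507, -0.1998, 0.2989]
orientation: [-0.0, 0.998, -0.059, -0.001]
wrist_force: [0.7, 1.0, -1.1]
gripper_width: 0.02
grip_force: 0.0
t [ -52.2 -240.6   87.1] w [-0.     0.001 -0.003] now gb [  16.5 -297.9  298.9] t= 16.75 F gb [ 0.5  1.1 -1.1] 0.02001558430628888
top knob_centre [-65.3 -54.7 199. ] 0.48
top gate [  1.8   2.1 129. ] 0.8
top knob_centre [-66.  -52.4 197.5] 0.58
top index_screw [-103.8  -11.4  125.9] 0.43
top gate [  1.4   3.7 131.9] 0.78
top knob_centre [-64.1 -55.5 196.8] 0.59
top gate [  1.5   3.1 126.2] 0.8
scene knob_centre [-64.6 -56.6 202. ] 0.49
scene index_screw [-65.7 -35.1 128.8] 0.46
scene gate [  1.1   1.1 130. ] 0.96
scene knob_centre [-63.3 -54.6 200.9] 0.7
scene index_screw [-63.3 -34.3 128.6] 0.42
scene gate [101.3  98.9 116.6] 0.73
scene knob_centre [-63.8 -54.5 199.9] 0.74
scene index_screw [-61.5 -33.5 126.9] 0.53
scene gate [  2.   -2.2 130.4] 0.81
-0.3 [[243.81730734 250.41819372]] [[143.30544633  84.60264273]]
-0.28 [[244.76974763 244.9122655 ]] [[146.19760286  86.81182085]]
-0.26 [[245.69888136 239.37128305]] [[149.16110857  89.14002373]]
```

View pics/fin.png

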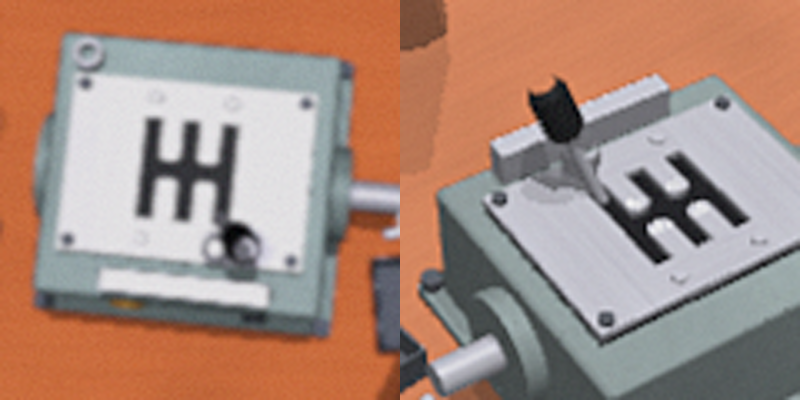

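The final picture shows the knob top at (244,250) in the top view. That matches the prediction for b=−0.30, a=−0.28, beside the index screw. Everything else in view is undisturbed.

```bash
python3 -c "
from rig import close_job
print(close_job())"
```

```text
the job is handed in; nothing more can be done
None
```

The shift lever is fully home in the slot marked by the index screw (robot side, right, at gearbox −x, −y), and I handed the job in at about 17–18 s of the 64 s allowed. It was moved only by sideways pushes on the knob, with about 11 N at most at the wrist. The camera views of the gearbox show nothing else there moved.

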